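Set the take-up reel for threading and put the brake on

ROBOT

A 7-joint arm with a two-finger parallel gripper is mounted at the origin on the work surface. World frame = base frame: x ahead of the robot, y to its left, z up, the work surface at z = 0. Lengths are in m, angles in rad, forces in N, time in s.
With the tool pointing down it reaches from about 0.425 to 0.925 m from the base axis. Payload 6.8 kg.
Tool frame: the origin (TCP) lies at the centre of the arm's flange, where the gripper is bolted on; the fingertips stand 173 mm ahead of it and the grasp point (between the pads) lies 155 mm ahead of it (r.hold_point_z is the distance from the TCP to the grasp point, in m); z points along the fingers, x is the direction in which the jaws open and shut, and the axes are right-handed (so a half turn about z gives the same grasp; the last joint's range is limited). The gripper opens to 85 mm and grips with 20 to 120 N. Pads are 22 mm wide; open, the fingers measure 114 mm over their backs; the gripper's body (76 mm by 85 mm) begins 54 mm behind the grasp point. The pads swing forward as they close: fully open they stand 13 mm farther back than shut.
Start: joints at [1.021, 0.477, 0.022, 1.555, -0.011, 1.109, -0.083], TCP at [0.289, -0.61, 0.405] pointing down, gripper open.
Joint ranges: [-2.96, 2.96], [-0.34, 2.1], [-1.41, 1.46], [0.24, 2.44], [-1.37, 4.51], [0.17, 1.92], [-2.96, 2.96]. Speed limits (rad/s): [2.39, 2.39, 3.14, 3.14, 3.14, 3.14, 3.14].

INTERFACE

Orientations are given as a rotation vector (axis times angle).
In Python, from bench import r gives the robot as it stands.
- The arm moves only by the tool apply_moves, never from a script. Its arguments are lists of equal length, an entry for each row: "dp": the shift along the tool's x, y, z scaled (see below), a list of three; "twist": the turn, a rotation vector about the tool's x, y, z scaled (see below), a list of three; "jaw": the closure in counts, from 0 (fully open) to 255 (shut). In form: {"dp": [[x, y, z], ...], "twist": [[rx, ry, rz], ...], "jaw": [jaw, ...]}. A call has 1 to 20 rows; each row shifts and turns the pose as measured when the row begins, along the tool's axes as they then stand; what a row does not reach is not made up. The controller multiplies each number of a shift by 12 cm and each number of a turn by 120 degrees. A row lasts 1/10 s, in which the tool goes at most 50 mm and 8.59 degrees, less where a joint would pass 70% of its speed; a pose out of reach is approached as far as the arm can. A call with a number of a shift or a turn outside -1 to 1 is refused whole. A call with a gripper value outside its range is refused whole. The fingers move at their own pace and stop on an object; "grip_force" is the grip in N (left out, the last holds). Time passes only in rows, so rows that do not move let the fingers close. It gives the time, the measured TCP pose, the force and the opening at its end, in the units of the state.
- r.get_obs(): the state, without advancing time (a new reading comes with each control period).
- r.grab_frame(name): name is "scene" or "top" or "wrist"; returns a dict with "color" (384x512x3 uint8, red, green, blue), "z_map" (384x512 float32, m along the optical axis (not along the pixel's ray), 0 where there is no reading), "intrinsics" (3x3 intrinsics, pixels), "dist_coeffs" ([k1, k2, p1, p2, k3] as OpenCV has them; the pictures are not rectified), "R" (3x3) and "t" (3): a world point X has camera coordinates R X + t; the wrist camera has in their place "hand_eye" (4x4, takes a point from camera to tool coordinates, whose origin is the TCP and whose axes are the tool frame's). Camera axes: x right, y down, z forward; pixel columns grow to the right and rows downward; lengths in m; the calibration is good to about 2 mm. A picture is of the moment at which its call begins: read the wrist's pose just before it.
- r.hand_in(): hands the job in, once; it reports no verdict.
The state is a dict: "clock": time; "joints": joint angles; "qvel": joint speeds; "tau": joint torques, N m; "tcp_pos": TCP position; "orientation": TCP orientation; "contact_force": force on the tool from outside, world axes, zero at the start; "moment": the same for the moment, N m; "grip_width": finger opening in m.
Only numpy, scipy, OpenCV 4.12 (cv2) and the standard library are available. Lean on these libraries where they do the work, as an engineer would, in place of code of your own. Each camera call takes 0.05 s, during which the arm holds its last target.

TASK

Make the film winder ready for threading: with a fingertip, push the flat open reel round by its spokes, either way, until the red spoke points straight at the white guide roller (along the green line on the base) and rests there. Then push the brake arm with the orange knob all the way in, until its black pad bears on the reel's rim, leaving the red spoke still pointing at the roller. Only push: do not lift the reel off its spindle, and leave the loose things standing around where they are.

Things in the scene. Friction and masses are not known exactly. Their poses are not given: they have to be found in the camera images.
- winder: grey base plate of the film winder, fixed, 320 (x) x 370 (y) x 35 mm high. Origin at z = 0 under the reel's axle; plate spans -160..160 mm in x, -200..170 in y; z up, yaw varies. White guide roller with a green foot collar (28 mm across, top 86 mm above the bench) 158 mm from the axle, past thread_point; green line on the plate runs to it. Brake on the -y side.
- reel (a joint): turn of the reel, rad, counter-clockwise from above positive; 0 or any whole turn = the red spoke points at the guide roller. Turns both ways with no stop in reach; friction 0.12 N m (2 N on a spoke), stays where left. Three spokes 120 degrees apart, 16 mm wide, one red, two white; the gaps between spokes, hub and rim are open.
- reel_center (a point): point on the axle at the spokes' top, 69 mm above the bench. Reel: open wheel lying flat, black rim 250 mm outside and 232 mm inside diameter, white hub 56 mm across. Rim and spokes span 45 to 69 mm above the bench (10 mm clear of the base plate), hub to 71, spindle end to 83 mm. It (0.4 kg) only rests on the spindle and would lift off.
- red_mark (a point): top of the rim at the outer end of the red spoke, 120 mm from the axle, 69 mm above the bench; turns with the reel.
- thread_point (a point): fixed point over the green line, 120 mm from the axle, 69 mm above the bench: where red_mark lies when the red spoke points straight at the guide roller.
- brake_arm (a joint): swing of the brake arm, rad: 0 = fully out, 0.8 = home, black pad on the reel's rim (stop); grows counter-clockwise from above, towards the reel. Friction 0.10 N m (1 N at the knob), stays where left. Aluminium bar 125 mm long from the pivot, 12 mm wide, 49 to 69 mm above the bench; pad (26 mm along the arm, 30 mm out) on its reel side, 60 mm from the pivot.
- brake_pivot (a point): the brake arm's pivot axis at the arm's top, 69 mm above the bench, on the base plate at x = -60, y = -165 mm of the winder.
- brake_knob (a point): on the arm's centre line under the orange knob (22 mm across, from 69 to 93 mm above the bench), 118 mm from the pivot, at the arm's top, 69 mm above the bench.
- core: yellow plastic film core, loose ring 50 mm across, 35 mm high, standing on the winder's base plate at its far right corner; origin at the centre of its underside. To be left alone.
- tape: roll of yellow splicing tape, 90 mm across, 24 mm high, on the bench to the right; origin at the centre of its underside. To be left alone.
- film_roll: solid black roll of film with a white centre, 200 mm across, 35 mm high, on the left; origin at the centre of its underside. To be left alone.
- bottle: white plastic bottle, 72 mm across, 190 mm high, on the right; origin at the centre of its underside. To be left alone.
- loupe: black inspection loupe, 48 mm across, 50 mm high, on the white light box on the left; origin at the centre of its underside. To be left alone.
- film_can: flat metal film can, 100 mm across, 25 mm high, far right; origin at the centre of its underside. To be left alone.
- pot: small clear plastic pot, 64 mm across, 60 mm high, on the right; origin at the centre of its underside. To be left alone.

How it is judged:
On the way, in this order (a step that is already met when the one before it is completed fails the run):
1. the red spoke rests pointing at the guide roller (horizontal distance between red_mark and thread_point below 0.012 m and velocity of joint reel between -0.03 and 0.03 rad/s), for 0.3 s.
2. the brake arm is pushed home against the rim (value of joint brake_arm above 0.72 rad), for 0.2 s.
At the end, for the whole second after the job is handed in: The end of the red spoke lies within 12 mm of its place in line with the guide roller (about 6 degrees), the reel is at rest and seated on its spindle, and the brake arm is home (over 0.72 of 0.8 rad) (all of step 1 and value of joint brake_arm above 0.72 rad and z of reel_center in the frame of winder below 0.074 m); the robot touches nothing.
It fails at once if the reel is lifted more than 8 mm off its seat (z of reel_center in the frame of winder above 0.077 m).
It fails at once if a loose bystander is moved more than 20 mm (distance of any of core, tape, film_roll, bottle, loupe, film_can, pot from where it was at the start of the episode above 0.02 m).
It also fails if it takes over 58 s, if anything falls off the work surface, if the arm or the gripper's body presses on something with over 40 N, if the wrist force passes 120 N, or if a joint passes its speed limit or range.

## Working session

There is one attempt and no reset: what is moved stays moved. The work goes in short steps, Python scripts to look and compute and a tool call to move; the robot and the scene stay as the last step left them, time stands still between calls to the robot, and variables do not carry over. Pictures are saved under pics/ and viewed, and the job is handed in when it is done.

Besides the shell and the picture viewer there is one more tool, called after "Request:" in YAML: its name, and indented under it one key for each argument. apply_moves: Moves the arm, as the interface text tells. Shifts and turns lie within -1 to 1; 1 stands for 12 cm of shift or 120 degrees of turn. Its arguments: {"type":"object","properties":{"dp":{"type":"array"},"twist":{"type":"array"},"jaw":{"type":"array"},"grip_force":{"type":"number"}},"required":["dp","twist","jaw"]}

```bash
mkdir -p pics; ls; python3 - <<'E'
from bench import r
import cv2,numpy as np
o=r.get_obs(); print({k:np.round(v,3) for k,v in o.items()})
for n in ("scene","top"):
    f=r.grab_frame(n); cv2.imwrite(f"pics/{n}0.png",f["color"][:,:,::-1]); np.savez(f"{n}0.npz",**f)
    print(n,f["R"],f["t"],f["intrinsics"],f["dist_coeffs"])
E
```

```text
pics
{'clock': np.float64(0.0), 'joints': array([ 1.021,  0.478,  0.022,  1.556, -0.011,  1.109, -0.083]), 'qvel': array([ 0.002, -0.   , -0.002, -0.002,  0.   , -0.001, -0.   ]), 'tau': array([ 1.0000e-03, -5.9646e+01,  1.6080e+00, -2.8120e+01,  1.2000e-02,
        9.0000e-03, -0.0000e+00]), 'tcp_pos': array([ 0.289, -0.61 ,  0.404]), 'orientation': array([-2.653,  1.68 ,  0.003]), 'contact_force': array([ 1.04 ,  0.091, -0.341]), 'moment': array([-0.017, -0.016, -0.01 ]), 'grip_width': np.float64(0.085)}
scene [[-0.11706624  0.99310337 -0.00641788]
 [ 0.83034644  0.09433137 -0.54920523]
 [-0.54481215 -0.06962245 -0.83566287]] [ 0.11514741 -0.41407184  1.69649187] [[422.61022211   0.         255.57183004]
 [  0.         422.61022211 192.29921384]
 [  0.           0.           1.        ]] [0.04749782 0.         0.         0.         0.        ]
top [[ 9.94617145e-03 -9.99949876e-01  1.14897998e-03]
 [-9.88655877e-01 -1.00060340e-02 -1.49864726e-01]
 [ 1.49868711e-01  3.54634451e-04 -9.88705843e-01]] [-0.02687563  0.5475355   1.47171919] [[433.0393425    0.         254.33229759]
 [  0.         433.0393425  189.1525489 ]
 [  0.           0.           1.        ]] [-0.15182987  0.          0.          0.          0.        ]
```

View pics/scene0.png

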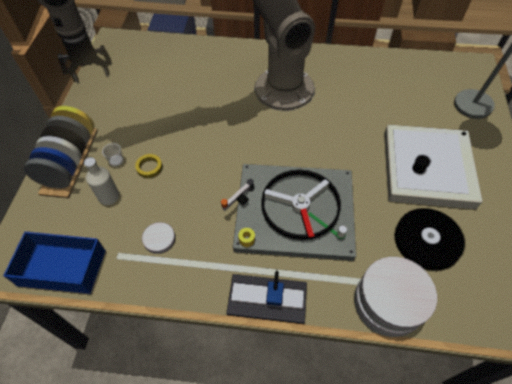

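View pics/top0.png

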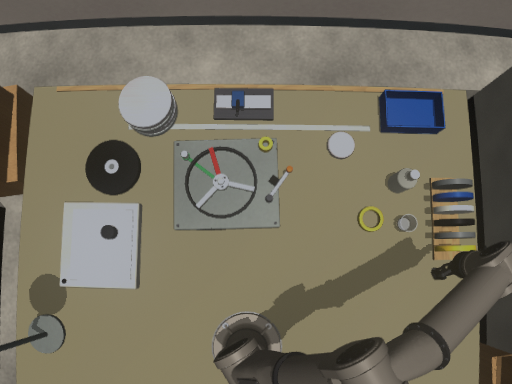

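```bash
cat > h.py <<'E'
import numpy as np,cv2
def px2w(f,u,v,z):
    n=cv2.undistortPoints(np.array([[[u,v]]],float),f["intrinsics"],f["dist_coeffs"])[0,0]
    d=f["R"].T@np.array([n[0],n[1],1.]); c=-f["R"].T@f["t"]
    return c+d*(z-c[2])/d[2]
def w2px(f,P):
    p,_=cv2.projectPoints(np.array(P,float).reshape(-1,3),cv2.Rodrigues(f["R"])[0],f["t"],f["intrinsics"],f["dist_coeffs"]); return p[:,0]
E
python3 - <<'E'
from h import *
for n in("top","scene"):
    f=dict(np.load(n+"0.npz")); I=f["color"]; hs=cv2.cvtColor(I,cv2.COLOR_RGB2HSV).astype(int)
    H,S,V=hs[...,0],hs[...,1],hs[...,2]
    roi=np.zeros(H.shape,bool)
    if n=="top": roi[130:235,168:300]=1
    else: roi[155:265,210:362]=1
    for nm,m,z in (("red",((H<5)|(H>174))&(S>170)&(V>70),.069),("orange",(H>=6)&(H<14)&(S>150)&(V>70),.093),("green",(H>50)&(H<85)&(S>100),.035)):
        m=(m&roi).astype(np.uint8); k,l,st,c=cv2.connectedComponentsWithStats(m)
        for i in range(1,k):
            if st[i,4]>5:
                print(n,nm,st[i],c[i].round(1),px2w(f,*c[i],z).round(4))
                if nm in("red","green"):
                    ys,xs=np.nonzero(l==i); P=np.array([px2w(f,a,b,z)[:2] for a,b in zip(xs,ys)]);q=P-P.mean(0);w,s,vt=np.linalg.svd(q,full_matrices=0); t=q@vt[0]; print("  dir",np.degrees(np.arctan2(*vt[0][::-1])).round(1),(P.mean(0)+vt[0]*t.min()).round(4),(P.mean(0)+vt[0]*t.max()).round(4))
    x0,y0,x1,y1=(160,125,310,240) if n=="top" else (205,150,365,270)
    cv2.imwrite(f"pics/{n}0z.png",cv2.resize(I[y0:y1,x0:x1,::-1],None,fx=5,fy=5,interpolation=cv2.INTER_CUBIC))
E
```

```text
top red [209 148   9  22  64] [213.2 157.7] [0.6528 0.1227 0.069 ]
  dir -163.5 [0.6877 0.1331] [0.6121 0.1107]
top green [188 158   5   4  11] [190.1 159.5] [0.653  0.2083 0.035 ]
  dir -129.4 [0.659  0.2157] [0.649  0.2034]
top green [195 163  19  15  57] [203.9 169.7] [0.6165 0.1578 0.035 ]
  dir -126.6 [0.6393 0.1884] [0.5929 0.126 ]
scene red [301 209  14  28 157] [306.7 222.9] [0.6426 0.116  0.069 ]
  dir 18.3 [0.5961 0.1006] [0.687  0.1307]
scene orange [221 199   6   8  39] [223.7 202.5] [ 0.6137 -0.1413  0.093 ]
scene green [309 213  20  16  70] [318.4 220.3] [0.6099 0.154  0.035 ]
  dir 53.0 [0.587  0.1235] [0.6306 0.1815]
scene green [329 228   8   8  25] [332.9 231.3] [0.6437 0.1998 0.035 ]
  dir 49.6 [0.6347 0.1892] [0.6533 0.211 ]
```

View pics/top0z.png

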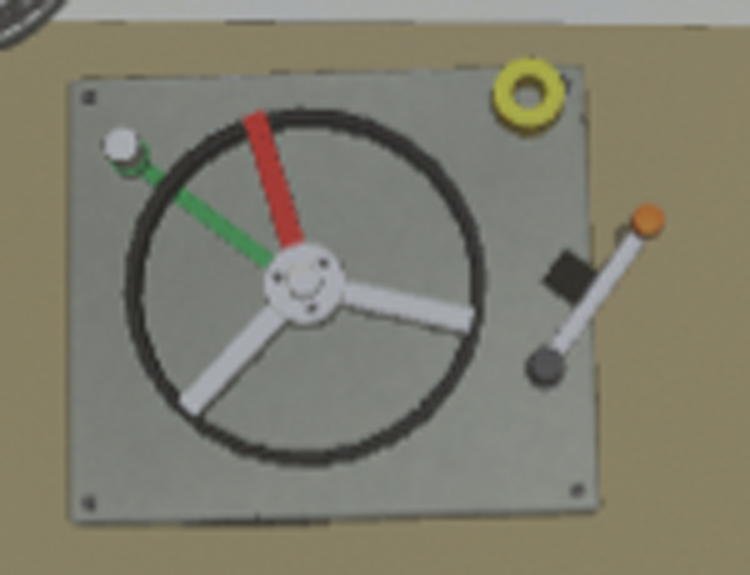

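View pics/scene0z.png

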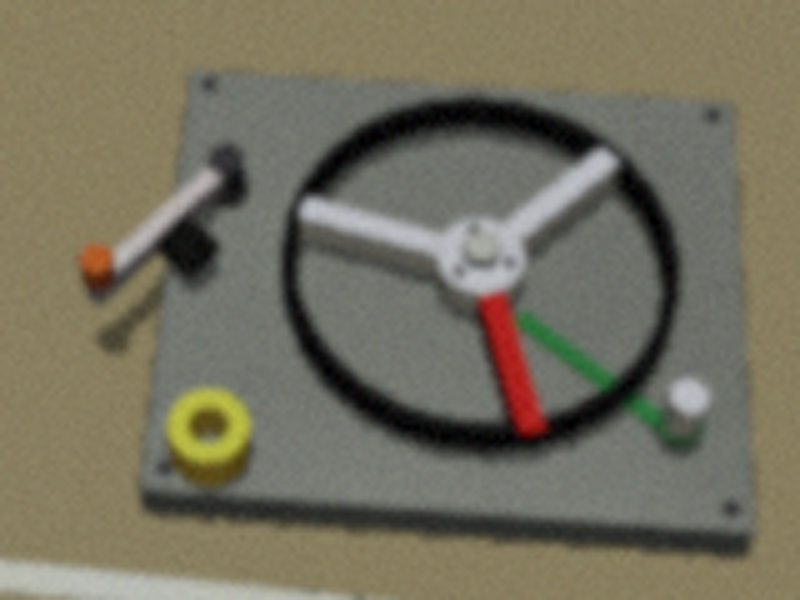

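```bash
python3 - <<'E'
from h import *
def pr(n,z,pts,x0,y0):
    f=dict(np.load(n+"0.npz"))
    for nm,(a,b),zz in pts:
        # resize pixel-centre offset
        print(n,nm,px2w(f,(a+.5)/5-.5+x0,(b+.5)/5-.5+y0,zz).round(4))
pr("top",0,[("hub",(307,284),.071),("knob",(648,219),.093),("piv",(545,366),.07),("roller",(122,145),.086),("c1",(72,85),.035),("c2",(583,67),.035),("c3",(597,510),.035),("c4",(72,521),.035)],160,125)
pr("scene",0,[("hub",(481,256),.071),("knob",(97,258),.093),("roller",(688,394),.086),("c1",(192,73),.035),("c2",(734,103),.035),("c3",(750,527),.035),("c4",(145,490),.035),("red",(531,428),.069),("w1",(310,205),.069),("w2",(608,158),.069)],205,150)
for n in("top","scene"):
    f=dict(np.load(n+"0.npz")); z=f["z_map"]
    v,u=(150,190) if n=="top" else (200,260)
    print(z[v-2:v+3,u-2:u+3].mean())
    # rim fit: dark px
    I=f["color"].max(2); m=(I<75)
    ys,xs=np.nonzero(m); P=np.array([px2w(f,a,b,.069)[:2] for a,b in zip(xs,ys)])
    c=np.array([.575,.10])
    for _ in range(20):
        q=P[abs(np.hypot(*(P-c).T)-.120)<.02]
        A=np.c_[2*q,np.ones(len(q))]; s=np.linalg.lstsq(A,(q**2).sum(1),rcond=None)[0]; c=s[:2]
    print(n,"rim",c.round(4),np.sqrt(s[2]+c@c).round(4),len(q))
E
```

```text
top hub [0.5691 0.0934 0.071 ]
top knob [ 0.6126 -0.1393  0.093 ]
top piv [ 0.514  -0.0704  0.07  ]
top roller [0.6626 0.2224 0.086 ]
top c1 [0.7186 0.269  0.035 ]
top c2 [ 0.7348 -0.0979  0.035 ]
top c3 [ 0.4182 -0.1083  0.035 ]
top c4 [0.4063 0.257  0.035 ]
scene hub [0.567  0.0937 0.071 ]
scene knob [ 0.6091 -0.1411  0.093 ]
scene roller [0.6589 0.2198 0.086 ]
scene c1 [ 0.4185 -0.1097  0.035 ]
scene c2 [0.4028 0.2574 0.035 ]
scene c3 [0.7159 0.2646 0.035 ]
scene c4 [ 0.7334 -0.0959  0.035 ]
scene red [0.6831 0.1303 0.069 ]
scene w1 [ 0.5397 -0.0165  0.069 ]
scene w2 [0.4818 0.1706 0.069 ]
1.5390245
top rim [0.5684 0.0949] 0.1189 624
1.34991
scene rim [0.5755 0.093 ] 0.119 1263
```

Request:
apply_moves:
  dp:
    - [0, 0, 0]
    - [0, 0, 0]
    - [0, 0, 0]
    - [0, 0, 0]
  twist:
    - [0, 0, 0.07]
    - [0, 0, 0.07]
    - [0, 0, 0.07]
    - [0, 0, 0]
  jaw: [255, 255, 255, 255]

```text
clock: 0.5
tcp_pos: [0.2881, -0.6094, 0.4014]
orientation: [-2.208, 2.232, 0.009]
contact_force: [-0.9, 0.1, 0.8]
grip_width: 0.0282
```

```bash
cat > w.py <<'E'
import sys,numpy as np
from scipy.spatial.transform import Rotation as Ro
from bench import r
o=r.get_obs(); M=Ro.from_rotvec(o["orientation"]).as_matrix(); p=o["tcp_pos"]
print("t",o["clock"].round(2),"p",p.round(4),"tip",(p+.173*M[:,2]).round(4),"xdir",np.degrees(np.arctan2(M[1,0],M[0,0])).round(1),"z",M[:,2].round(3),"F",o["contact_force"].round(1),"g",o["grip_width"].round(3))
if len(sys.argv)>3:
    T=np.array(list(map(float,sys.argv[1:4]))); d=M.T@(T-(p+.173*M[:,2])); print("tool move units to put tip there",(d/.12).round(3))
    R=np.diag([1,-1,-1.]); a=np.radians(float(sys.argv[4])) if len(sys.argv)>4 else np.arctan2(M[1,0],M[0,0])
    T_=np.array([[np.cos(a),np.sin(a),0],[np.sin(a),-np.cos(a),0],[0,0,-1]]); print("twist units",(Ro.from_matrix(M.T@T_).as_rotvec()/np.radians(120)).round(3))
E
python3 w.py .52 .03 .2 -90
```

```text
Traceback (most recent call last):
  File "w.py", line 5, in <module>
    print("t",o["clock"].round(2),"p",p.round(4),"tip",(p+.173*M[:,2]).round(4),"xdir",np.degrees(np.arctan2(M[1,0],M[0,0])).round(1),"z",M[:,2].round(3),"F",o["contact_force"].round(1),"g",o["grip_width"].round(3))
              ^^^^^^^^^^^^^^^^
AttributeError: 'float' object has no attribute 'round'
```

```bash
sed -i 's/o\["clock"\].round(2)/round(float(o["clock"]),2)/; s/o\["grip_width"\].round(3)/round(float(o["grip_width"]),3)/' w.py
python3 w.py .52 .03 .2 -90
```

```text
t 0.5 p [ 0.2881 -0.6094  0.4014] tip [ 0.2876 -0.6085  0.2284] xdir -90.6 z [-0.003  0.005 -1.   ] F [-0.9  0.1  0.8] g 0.028
tool move units to put tip there [-5.34  -1.879  0.26 ]
twist units [ 0.001  0.003 -0.005]
```

Request:
apply_moves:
  dp:
    - [-0.38, -0.13, 0]
    - [-0.38, -0.13, 0]
    - [-0.38, -0.13, 0]
    - [-0.38, -0.13, 0]
    - [-0.38, -0.13, 0]
    - [-0.38, -0.13, 0]
    - [-0.38, -0.13, 0]
    - [-0.38, -0.13, 0]
    - [-0.38, -0.13, 0]
    - [-0.38, -0.13, 0]
    - [-0.38, -0.13, 0]
    - [-0.38, -0.13, 0]
  twist:
    - [0, 0, 0]
    - [0, 0, 0]
    - [0, 0, 0]
    - [0, 0, 0]
    - [0, 0, 0]
    - [0, 0, 0]
    - [0, 0, 0]
    - [0, 0, 0]
    - [0, 0, 0]
    - [0, 0, 0]
    - [0, 0, 0]
    - [0, 0, 0]
  jaw: [255, 255, 255, 255, 255, 255, 255, 255, 255, 255, 255, 255]

```text
clock: 1.7
tcp_pos: [0.4712, -0.047, 0.3998]
orientation: [2.251, -2.185, -0.005]
contact_force: [0.7, 0.1, 1.1]
grip_width: 0.0001
```

```bash
python3 w.py .52 .03 .12 -90
```

```text
t 1.7 p [ 0.4712 -0.047   0.3998] tip [ 0.4702 -0.0472  0.2269] xdir -88.3 z [-0.005 -0.001 -1.   ] F [0.7 0.1 1.1] g 0.0
tool move units to put tip there [-0.631 -0.438  0.887]
twist units [ 0.003 -0.     0.014]
```

Request:
apply_moves:
  dp:
    - [-0.31, -0.22, 0]
    - [-0.31, -0.22, 0.1]
    - [0, 0, 0.3]
    - [0, 0, 0.3]
    - [0, 0, 0.15]
    - [0, 0, 0]
  twist:
    - [0, 0, 0.014]
    - [0, 0, 0]
    - [0, 0, 0]
    - [0, 0, 0]
    - [0, 0, 0]
    - [0, 0, 0]
  jaw: [255, 255, 255, 255, 255, 255]

```text
clock: 2.3
tcp_pos: [0.5256, 0.0423, 0.296]
orientation: [-2.263, 2.174, 0.002]
contact_force: [-0.4, -0.2, 0.4]
grip_width: -0.0003
```

```bash
python3 w.py .52 .03 .052 -90; cat > look.py <<'E'
import sys,cv2,numpy as np
from bench import r
n,tag=sys.argv[1:3]; f=r.grab_frame(n); np.savez(f"{n}{tag}.npz",**f); I=f["color"][:,:,::-1]
if n=="top": I=cv2.resize(I[115:240,160:310],None,fx=5,fy=4.8,interpolation=cv2.INTER_CUBIC)
elif n=="scene": I=cv2.resize(I[150:270,205:365],None,fx=5,fy=5,interpolation=cv2.INTER_CUBIC)
cv2.imwrite(f"pics/{n}{tag}.png",I)
E
python3 look.py scene 1; python3 look.py wrist 1
```

```text
t 2.3 p [0.5256 0.0423 0.296 ] tip [0.5258 0.0429 0.123 ] xdir -87.7 z [ 0.001  0.003 -1.   ] F [-0.4 -0.2  0.4] g -0.0
tool move units to put tip there [0.107 0.054 0.591]
twist units [-0.001  0.002  0.019]
```

View pics/scene1.png

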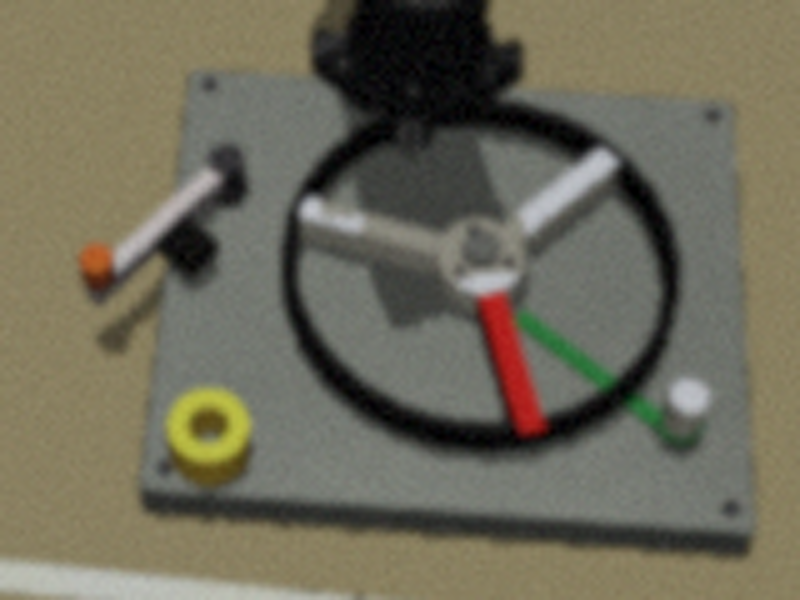

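View pics/wrist1.png

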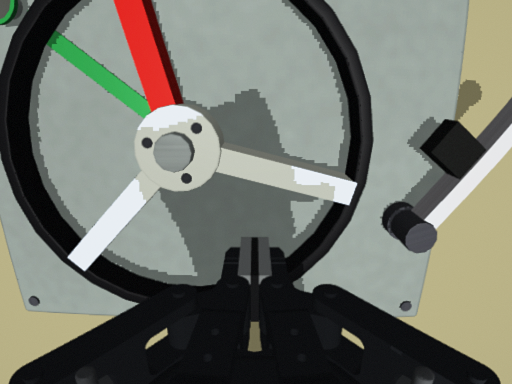

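Request:
apply_moves:
  dp:
    - [0.07, 0.03, 0.2]
    - [0, 0, 0.2]
    - [0, 0, 0.15]
    - [0, 0, 0.04]
    - [0, 0, 0]
  twist:
    - [0, 0, 0.02]
    - [0, 0, 0]
    - [0, 0, 0]
    - [0, 0, 0]
    - [0, 0, 0]
  jaw: [255, 255, 255, 255, 255]

```text
clock: 2.9
tcp_pos: [0.5281, 0.0329, 0.2342]
orientation: [-2.206, 2.211, -0.018]
contact_force: [0.3, -0.1, -0.3]
grip_width: -0.0
```

```bash
python3 w.py .52 .03 .052 -90;python3 look.py wrist 2
```

```text
t 2.9 p [0.5281 0.0329 0.2342] tip [0.5318 0.0337 0.0612] xdir -90.1 z [ 0.021  0.005 -1.   ] F [ 0.3 -0.1 -0.3] g -0.0
tool move units to put tip there [0.031 0.1   0.075]
twist units [-0.01   0.002 -0.001]
```

View pics/wrist2.png

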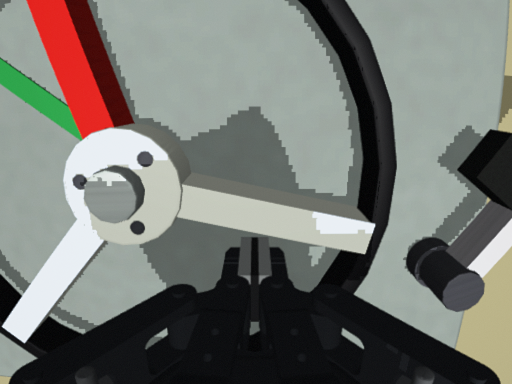

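Request:
apply_moves:
  dp:
    - [0, 0, 0.08]
    - [0, 0, 0.02]
    - [0, -0.03, 0]
    - [0, -0.05, 0]
    - [0.01, -0.05, 0]
    - [0.01, -0.05, 0]
    - [0.01, -0.05, 0]
    - [0.01, -0.04, 0]
    - [0, 0, 0]
  twist:
    - [-0.01, 0, 0]
    - [0, 0, 0]
    - [0, 0, 0]
    - [0, 0, 0]
    - [0, 0, 0]
    - [0, 0, 0]
    - [0, 0, 0]
    - [0, 0, 0]
    - [0, 0, 0]
  jaw: [255, 255, 255, 255, 255, 255, 255, 255, 255]

```text
clock: 3.85
tcp_pos: [0.5643, 0.0283, 0.2245]
orientation: [-2.217, 2.219, 0.005]
contact_force: [-0.8, -0.3, -1.0]
grip_width: -0.0
```

```bash
python3 w.py .574 .02 .052 -90;python3 look.py scene 3
cat > ang.py <<'E'
import sys; from h import *
f=dict(np.load(sys.argv[1]+".npz")); hs=cv2.cvtColor(f["color"],cv2.COLOR_RGB2HSV).astype(int)
H,S,V=hs[...,0],hs[...,1],hs[...,2]; m=((H<4)|(H>174))&(S>150)&(V>60)
ys,xs=np.nonzero(m); P=np.array([px2w(f,a,b,.069)[:2] for a,b in zip(xs,ys)])-[.568,.0938]
k=np.hypot(*P.T)<.13; P=P[k]; mm=P.mean(0); w,s,vt=np.linalg.svd(P-mm,full_matrices=0); d=vt[0]*np.sign(vt[0]@mm)
print(len(P),"mean ang",np.degrees(np.arctan2(mm[1],mm[0])).round(1),"dir",np.degrees(np.arctan2(d[1],d[0])).round(1),"r",np.hypot(*P.T).max().round(3))
E
python3 ang.py scene0; python3 ang.py top0; python3 ang.py scene3
```

```text
t 3.85 p [0.5643 0.0283 0.2245] tip [0.5645 0.0293 0.0515] xdir -90.1 z [ 0.001  0.006 -1.   ] F [-0.8 -0.3 -1. ] g -0.0
tool move units to put tip there [ 0.077 -0.079 -0.004]
twist units [-0.     0.003 -0.   ]
168 mean ang 16.7 dir 18.0 r 0.125
106 mean ang 18.6 dir 17.7 r 0.126
192 mean ang 42.8 dir 45.8 r 0.124
```

View pics/scene3.png

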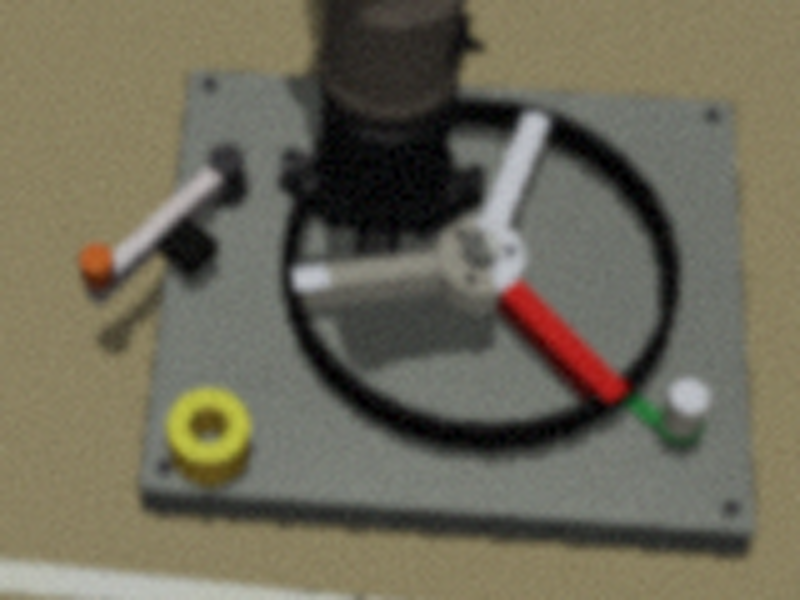

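Request:
apply_moves:
  dp:
    - [0, -0.03, 0]
    - [0, -0.03, 0]
    - [0, -0.02, 0]
    - [0, 0, 0]
  twist:
    - [0, 0, 0]
    - [0, 0, 0]
    - [0, 0, 0]
    - [0, 0, 0]
  jaw: [255, 255, 255, 255]

```text
clock: 4.3
tcp_pos: [0.5738, 0.0283, 0.2243]
orientation: [-2.218, 2.22, 0.006]
contact_force: [-0.7, -0.1, 0.3]
grip_width: -0.0
```

```bash
python3 w.py .574 .02 .052 -90;python3 look.py scene 4;python3 look.py top 4;python3 ang.py scene4;python3 ang.py top4
```

```text
t 4.3 p [0.5738 0.0283 0.2243] tip [0.5737 0.0292 0.0513] xdir -90.0 z [-0.001  0.005 -1.   ] F [-0.7 -0.1  0.3] g -0.0
tool move units to put tip there [ 0.077 -0.003 -0.006]
twist units [ 0.     0.002 -0.   ]
196 mean ang 51.6 dir 54.8 r 0.125
112 mean ang 53.3 dir 52.8 r 0.125
```

View pics/scene4.png

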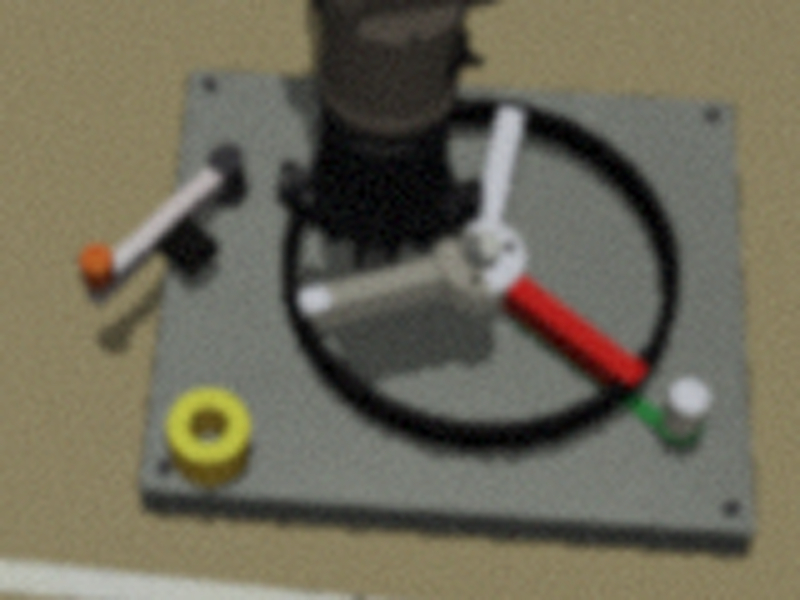

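View pics/top4.png

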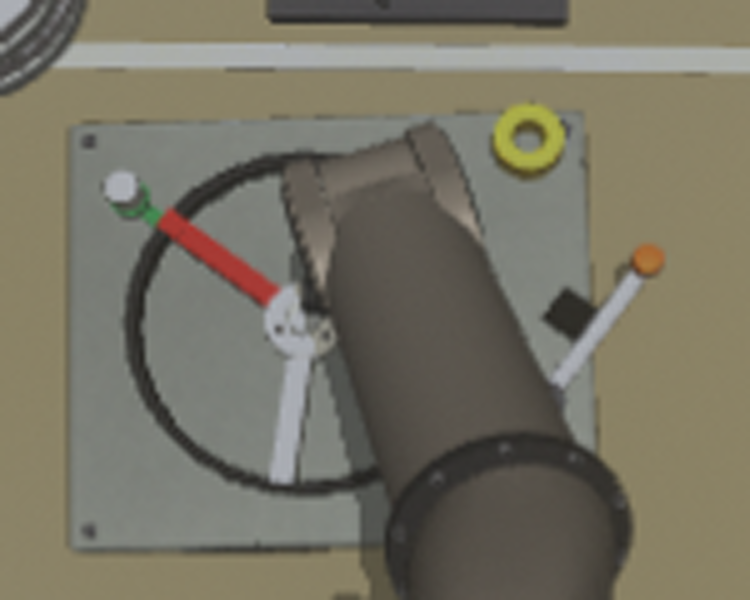

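Request:
apply_moves:
  dp:
    - [0, 0.06, 0]
    - [0, 0.06, 0]
    - [0, 0, 0]
    - [0, 0, -0.3]
    - [0, 0, -0.35]
    - [0, 0, 0]
    - [0, 0, 0]
  twist:
    - [0, 0, 0]
    - [0, 0, 0]
    - [0, 0, 0]
    - [0, 0, 0]
    - [0, 0, 0]
    - [0, 0, 0]
    - [0, 0, 0]
  jaw: [255, 255, 255, 255, 255, 255, 255]

```text
clock: 5.1
tcp_pos: [0.5576, 0.0274, 0.3049]
orientation: [-2.217, 2.22, 0.004]
contact_force: [0.4, -0.1, -0.5]
grip_width: 0.0002
```

```bash
python3 w.py .581 -.165 .13 -90;python3 look.py scene 5;python3 look.py wrist 5;python3 ang.py scene5
```

```text
t 5.1 p [0.5576 0.0274 0.3049] tip [0.5578 0.0282 0.1319] xdir -90.1 z [ 0.001  0.005 -1.   ] F [ 0.4 -0.1 -0.5] g 0.0
tool move units to put tip there [ 1.61  -0.195  0.008]
twist units [-0.001  0.002 -0.   ]
195 mean ang 51.6 dir 55.0 r 0.125
```

View pics/wrist5.png

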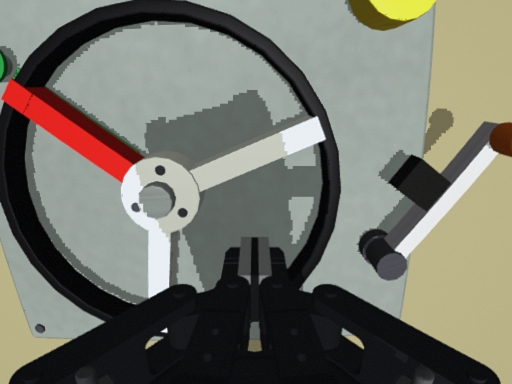

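Reel is aligned (red spoke over the green line, unchanged after withdrawal); now go over to the brake.

Request:
apply_moves:
  dp:
    - [0.3, -0.03, 0]
    - [0.35, -0.05, 0]
    - [0.35, -0.05, 0]
    - [0.35, -0.04, 0]
    - [0.2, -0.03, 0]
    - [0, 0, 0]
    - [0, 0, 0]
  twist:
    - [0, 0, 0]
    - [0, 0, 0]
    - [0, 0, 0]
    - [0, 0, 0]
    - [0, 0, 0]
    - [0, 0, 0]
    - [0, 0, 0]
  jaw: [255, 255, 255, 255, 255, 255, 255]

```text
clock: 5.9
tcp_pos: [0.5808, -0.1631, 0.2943]
orientation: [2.225, -2.215, -0.021]
contact_force: [-0.5, -0.1, -0.4]
grip_width: 0.0003
```

```bash
python3 w.py .581 -.165 .058 -90;python3 look.py scene 6;python3 look.py top 6;python3 look.py wrist 6; python3 ang.py scene6; python3 ang.py top6
```

```text
t 5.9 p [ 0.5808 -0.1631  0.2943] tip [ 0.5789 -0.1617  0.1214] xdir -89.7 z [-0.011  0.008 -1.   ] F [-0.5 -0.1 -0.4] g 0.0
tool move units to put tip there [ 0.031 -0.023  0.528]
twist units [0.005 0.004 0.002]
194 mean ang 51.6 dir 54.8 r 0.125
110 mean ang 53.3 dir 53.0 r 0.125
```

View pics/wrist6.png

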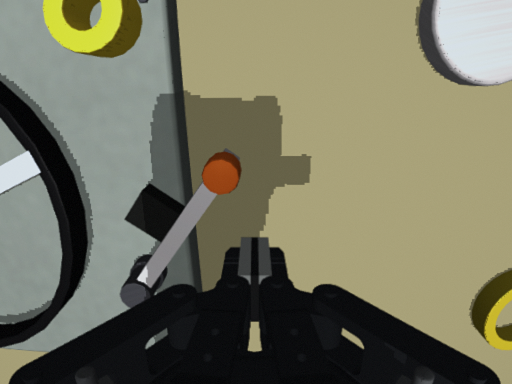

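View pics/top6.png

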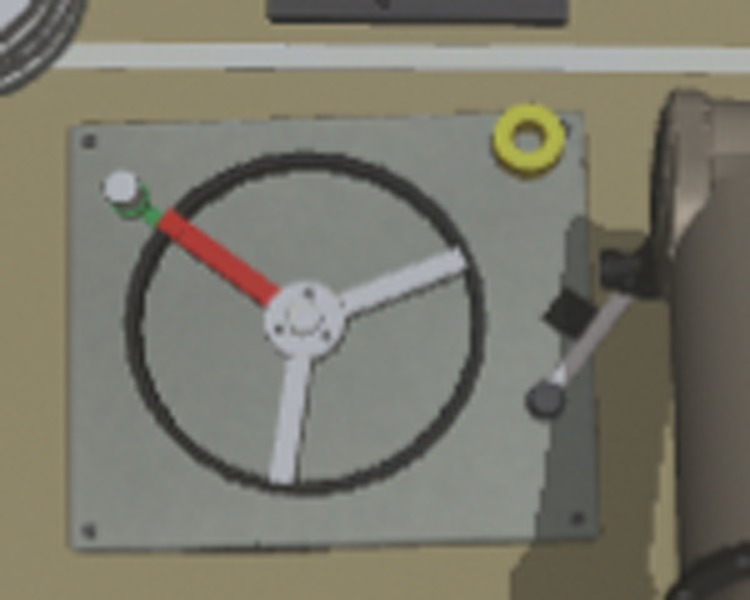

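Request:
apply_moves:
  dp:
    - [0.05, -0.01, 0.15]
    - [0, 0, 0.25]
    - [0, 0, 0.12]
    - [0, 0, 0]
    - [0, 0, 0]
  twist:
    - [0.005, 0.004, 0]
    - [0, 0, 0]
    - [0, 0, 0]
    - [0, 0, 0]
    - [0, 0, 0]
  jaw: [255, 255, 255, 255, 255]

```text
clock: 6.55
tcp_pos: [0.5839, -0.1602, 0.2325]
orientation: [-2.238, 2.199, -0.002]
contact_force: [-0.3, 0.3, 0.3]
grip_width: 0.0001
```

```bash
python3 w.py .617 -.074 .058 -90
```

```text
t 6.55 p [ 0.5839 -0.1602  0.2325] tip [ 0.5845 -0.16    0.0595] xdir -89.0 z [ 0.004  0.002 -1.   ] F [-0.3  0.3  0.3] g 0.0
tool move units to put tip there [-0.711 -0.283  0.015]
twist units [-0.002  0.001  0.008]
```

Request:
apply_moves:
  dp:
    - [-0.05, -0.04, 0]
    - [-0.06, -0.04, 0]
    - [-0.06, -0.04, 0]
    - [-0.06, -0.03, 0]
    - [-0.06, -0.03, 0]
    - [-0.06, -0.02, 0]
    - [-0.06, -0.02, 0]
    - [-0.06, -0.01, 0]
    - [-0.05, 0, 0]
    - [0, 0, 0]
  twist:
    - [0, 0, 0]
    - [0, 0, 0]
    - [0, 0, 0]
    - [0, 0, 0]
    - [0, 0, 0]
    - [0, 0, 0]
    - [0, 0, 0]
    - [0, 0, 0]
    - [0, 0, 0]
    - [0, 0, 0]
  jaw: [255, 255, 255, 255, 255, 255, 255, 255, 255, 255]

```text
clock: 7.55
tcp_pos: [0.6137, -0.0905, 0.2361]
orientation: [-2.239, 2.196, -0.007]
contact_force: [-1.5, 0.4, -0.3]
grip_width: -0.0002
```

```bash
python3 w.py .617 -.074 .058 -90;python3 look.py scene 7;python3 look.py wrist 7
```

```text
t 7.55 p [ 0.6137 -0.0905  0.2361] tip [ 0.6149 -0.0903  0.0631] xdir -88.9 z [ 0.007  0.001 -1.   ] F [-1.5  0.4 -0.3] g -0.0
tool move units to put tip there [-0.136 -0.02   0.043]
twist units [-0.003  0.     0.009]
```

View pics/wrist7.png

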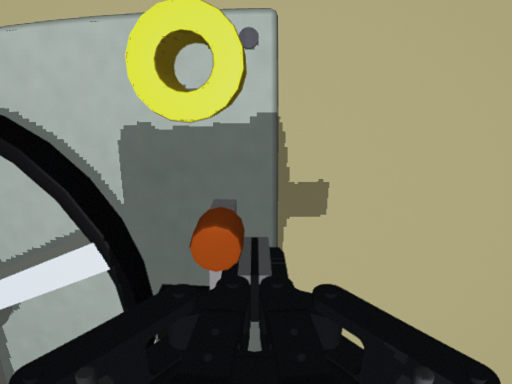

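View pics/scene7.png

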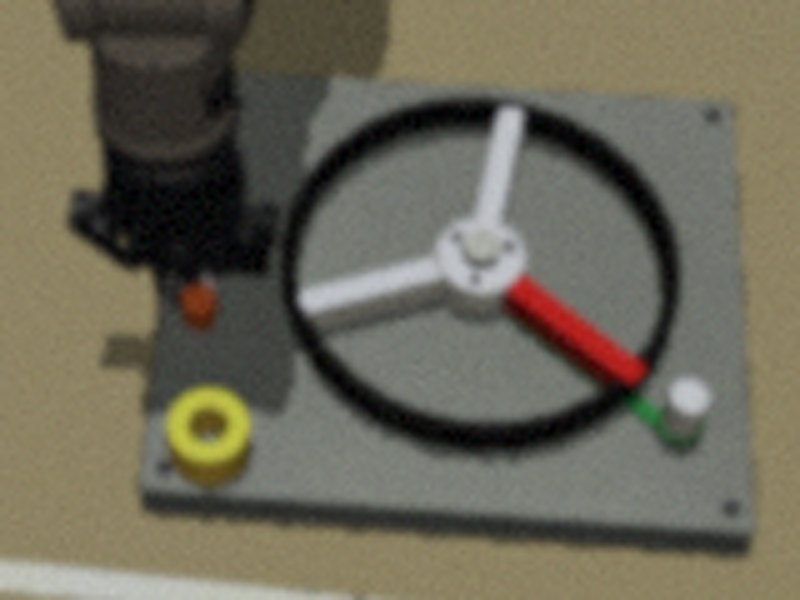

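Request:
apply_moves:
  dp:
    - [-0.04, 0.01, 0.03]
    - [-0.05, 0, 0.01]
    - [-0.04, 0, 0]
    - [-0.03, 0, 0]
    - [0, 0, 0]
  twist:
    - [0, 0, 0]
    - [0, 0, 0]
    - [0, 0, 0]
    - [0, 0, 0]
    - [0, 0, 0]
  jaw: [255, 255, 255, 255, 255]

```text
clock: 8.15
tcp_pos: [0.6125, -0.0822, 0.2363]
orientation: [2.229, -2.213, 0.026]
contact_force: [1.4, -0.1, -0.0]
grip_width: 0.0
```

```bash
python3 w.py .617 -.074 .058 -90;python3 look.py scene 8;python3 look.py wrist 8; python3 ang.py scene8
```

```text
t 8.15 p [ 0.6125 -0.0822  0.2363] tip [ 0.6145 -0.0843  0.0633] xdir -89.6 z [ 0.011 -0.012 -1.   ] F [ 1.4 -0.1 -0. ] g 0.0
tool move units to put tip there [-0.086 -0.021  0.043]
twist units [-0.005 -0.006  0.003]
196 mean ang 51.6 dir 55.1 r 0.125
```

View pics/wrist8.png

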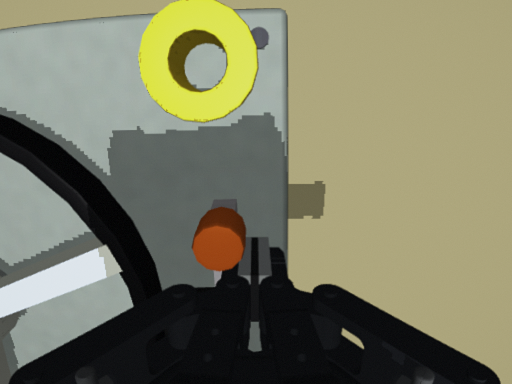

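View pics/scene8.png

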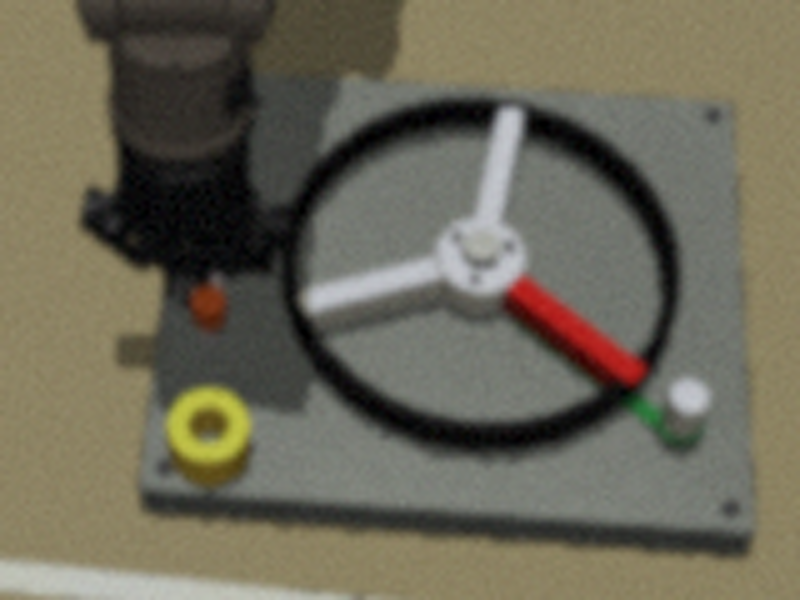

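Request:
apply_moves:
  dp:
    - [0, 0, 0.05]
    - [0, 0, 0.0]
  twist:
    - [-0.005, -0.005, 0]
    - [0, 0, 0]
  jaw: [255, 255]

```text
clock: 8.45
tcp_pos: [0.6141, -0.0835, 0.2363]
orientation: [2.228, -2.214, 0.008]
contact_force: [-4.1, -1.9, -3.3]
grip_width: 0.0003
```

```bash
python3 w.py .617 -.074 .058 -90
```

```text
t 8.45 p [ 0.6141 -0.0835  0.2363] tip [ 0.6147 -0.0841  0.0633] xdir -89.6 z [ 0.003 -0.004 -1.   ] F [-4.1 -1.9 -3.3] g 0.0
tool move units to put tip there [-0.084 -0.02   0.044]
twist units [-0.002 -0.002  0.003]
```

```bash
python3 - <<'E'
from h import *
for n,t in(("scene0","s"),("scene7","s"),("scene8","s")):
    f=dict(np.load(n+".npz")); hs=cv2.cvtColor(f["color"],cv2.COLOR_RGB2HSV).astype(int);H,S,V=[hs[...,i] for i in range(3)]
    m=(H>=4)&(H<14)&(S>130)&(V>60); m[:155]=0;m[270:]=0;m[:,:210]=0;m[:,265:]=0
    ys,xs=np.nonzero(m); c=(xs.mean(),ys.mean()); w=px2w(f,*c,.085); d=w[:2]-[.515,-.0736]; print(n,len(xs),c,w.round(4),np.hypot(*d).round(3),np.degrees(np.arctan2(d[1],d[0])).round(1))
from bench import r
f=r.grab_frame("wrist"); cv2.imwrite("pics/w9.png",cv2.resize(f["color"][180:330,150:350,::-1],None,fx=4,fy=4,interpolation=cv2.INTER_CUBIC))
he=f["hand_eye"]; print(he.round(3)); K=f["intrinsics"]
Tc=np.linalg.inv(he)
from scipy.spatial.transform import Rotation as Ro
o=r.get_obs(); M=Ro.from_rotvec(o["orientation"]).as_matrix()
z=f["z_map"]
# height map: world points around the region
out=[]
for v in range(190,330,10):
    row=[]
    for u in range(180,330,10):
        n=cv2.undistortPoints(np.array([[[u,v]]],float),K,f["dist_coeffs"])[0,0]; d=z[v,u]
        X=M@((he@np.r_[n*d,d,1])[:3])+o["tcp_pos"]; row.append(f"{X[2]*1000:4.0f}" if d>0 else "  --")
    print(v," ".join(row))
np.savez("wrist9.npz",**f)
E
```

```text
scene0 47 (np.float64(223.68085106382978), np.float64(202.63829787234042)) [ 0.6095 -0.1426  0.085 ] 0.117 -36.1
scene7 53 (np.float64(244.1320754716981), np.float64(210.66037735849056)) [ 0.6309 -0.0761  0.085 ] 0.116 -1.2
scene8 52 (np.float64(246.1346153846154), np.float64(210.94230769230768)) [ 0.6312 -0.0699  0.085 ] 0.116 1.8
[[ 1.     0.001 -0.001  0.   ]
 [-0.001  0.952  0.305 -0.077]
 [ 0.001 -0.305  0.952  0.031]
 [ 0.     0.     0.     1.   ]]
190   34   34   35   35   35   34   34   34   35   35   35   -1   -0   -0   -1
200   34   36   35   35   51   51   35   34   35   34   35   -1    0   -0    0
210   34   36   35   72   75   74   35   35   36   34   35   -0    0    0   -0
220   36   35   75   85   86   85   77   34   35   35   36   -0   -1   -1   -1
230   35   35   91   92   93   93   86   35   36   35   35   -1   -0   -1    1
240   35   36   95   93   94   93   91   70   70   34   35    1   -0   -0   -1
250   34   36   93   93   92   93   92   79   80   72   72   -0    0   -1   -0
260   35   35   93   93   93   92   --   88   89   89   82   -0   -1   -1   -1
270   34   35   35   34   91   90   96   97   96   96   90   -0   -1    0    0
280   35   35   34   35  105  107  105  100  100  108  108  106   -1    0    0
290  115  111   54  105  111  112  112  103  108  111  112  111   -0    0  111
300  117  117  111  117  117  116  117  108  109  116  117  116  110  110  117
310  120  117  115  128  129  127  121  108  110  127  127  129  128  116  119
320  120  118  133  132  132  132  131  108  110  132  133  132  132  133  119
```

View pics/w9.png

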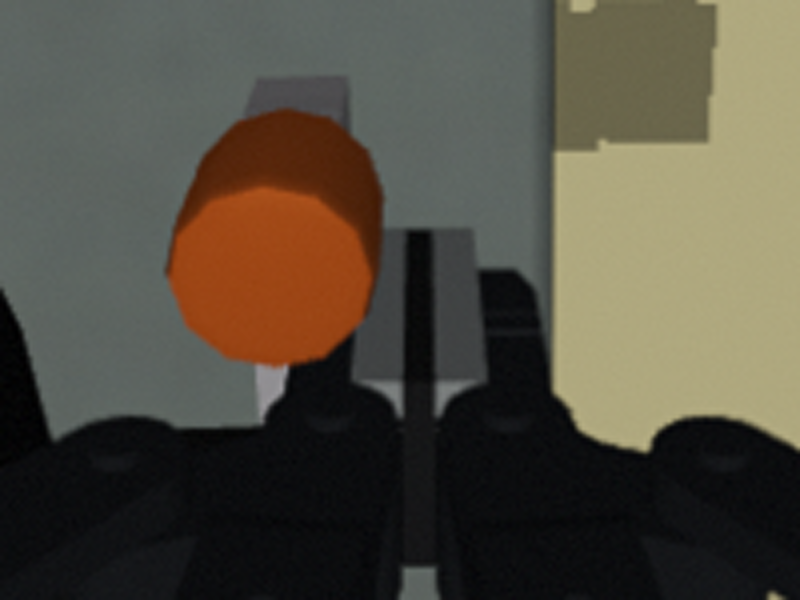

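Request:
apply_moves:
  dp:
    - [0.08, 0, 0]
    - [0.08, 0.05, 0]
    - [0, 0.15, 0]
    - [0, 0, 0.03]
    - [0, 0, 0.04]
    - [0, 0, 0]
  twist:
    - [0, 0, 0]
    - [0, 0, 0]
    - [0, 0, 0]
    - [0, 0, 0]
    - [0, 0, 0]
    - [0, 0, 0]
  jaw: [255, 255, 255, 255, 255, 255]

```text
clock: 9.1
tcp_pos: [0.5901, -0.1032, 0.2264]
orientation: [-2.227, 2.21, -0.007]
contact_force: [-0.1, -0.2, -0.4]
grip_width: -0.0002
```

```bash
python3 w.py .595 -.074 .055 -90
```

```text
t 9.1 p [ 0.5901 -0.1032  0.2264] tip [ 0.5912 -0.1033  0.0534] xdir -89.6 z [ 0.006 -0.    -1.   ] F [-0.1 -0.2 -0.4] g -0.0
tool move units to put tip there [-0.244 -0.034 -0.013]
twist units [-0.003 -0.     0.004]
```

Request:
apply_moves:
  dp:
    - [-0.05, 0, 0]
    - [-0.05, 0, 0]
    - [-0.04, 0, 0]
    - [-0.04, 0, 0]
    - [-0.03, 0, 0]
    - [0, 0, 0]
  twist:
    - [0, 0, 0]
    - [0, 0, 0]
    - [0, 0, 0]
    - [0, 0, 0]
    - [0, 0, 0]
    - [0, 0, 0]
  jaw: [255, 255, 255, 255, 255, 255]

```text
clock: 9.7
tcp_pos: [0.5909, -0.0879, 0.2262]
orientation: [2.215, -2.217, 0.026]
contact_force: [-0.3, -1.0, -0.1]
grip_width: -0.0002
```

```bash
python3 w.py .595 -.074 .055 -90; python3 look.py scene 10;python3 look.py wrist 10; python3 ang.py scene10
cat > knob.py <<'E'
import sys; from h import *
f=dict(np.load(sys.argv[1]+".npz")); hs=cv2.cvtColor(f["color"],cv2.COLOR_RGB2HSV).astype(int);H,S,V=[hs[...,i] for i in range(3)]
m=(H>=4)&(H<14)&(S>130)&(V>60); m[:155]=0;m[270:]=0;m[:,:210]=0;m[:,265:]=0
ys,xs=np.nonzero(m); c=(xs.mean(),ys.mean()); w=px2w(f,*c,.085); d=w[:2]-[.515,-.0736]; print(len(xs),w.round(4),np.hypot(*d).round(3),np.degrees(np.arctan2(d[1],d[0])).round(1))
E
python3 knob.py scene10
```

```text
t 9.7 p [ 0.5909 -0.0879  0.2262] tip [ 0.592  -0.0908  0.0532] xdir -90.0 z [ 0.006 -0.017 -1.   ] F [-0.3 -1.  -0.1] g -0.0
tool move units to put tip there [-0.14  -0.025 -0.017]
twist units [-0.003 -0.008 -0.   ]
196 mean ang 51.5 dir 55.2 r 0.125
49 [ 0.6318 -0.0695  0.085 ] 0.117 2.0
```

View pics/wrist10.png

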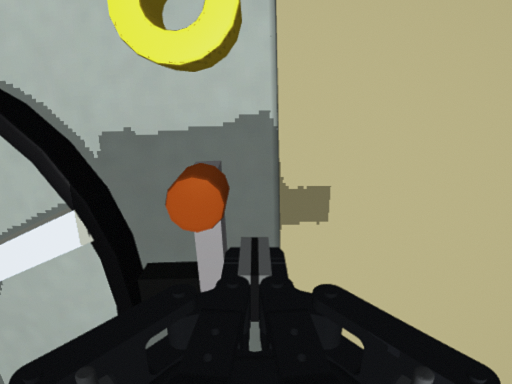

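View pics/scene10.png

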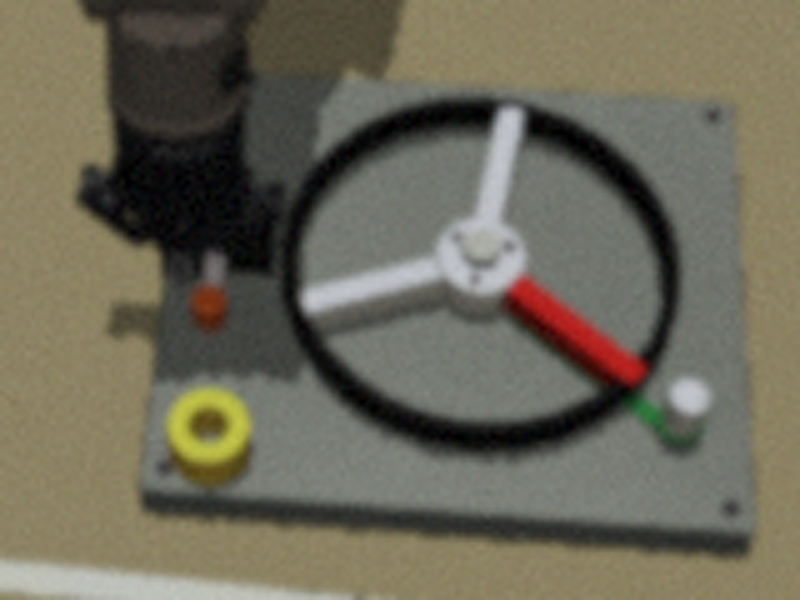

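Request:
apply_moves:
  dp:
    - [0.08, 0, 0]
    - [0.12, 0, 0]
    - [0.2, 0, -0.2]
    - [0.3, 0, -0.25]
    - [0.3, 0, 0]
    - [0.3, 0, 0]
    - [0.2, 0, 0]
    - [0, 0, 0]
  twist:
    - [0, 0, 0]
    - [0, -0.008, 0]
    - [0, 0, 0]
    - [0, 0, 0]
    - [0, 0, 0]
    - [0, 0, 0]
    - [0, 0, 0]
    - [0, 0, 0]
  jaw: [255, 255, 255, 255, 255, 255, 255, 255]

```text
clock: 10.6
tcp_pos: [0.5936, -0.2699, 0.2826]
orientation: [-2.226, 2.2, -0.004]
contact_force: [0.2, -0.8, 0.7]
grip_width: 0.0
```

```bash
python3 w.py .595 -.074 .055 -90; python3 look.py scene 11;python3 look.py top 11; python3 look.py wrist 11;python3 ang.py scene11;python3 ang.py top11;python3 knob.py scene11
```

```text
t 10.6 p [ 0.5936 -0.2699  0.2826] tip [ 0.5954 -0.2687  0.1096] xdir -89.3 z [ 0.01   0.007 -1.   ] F [ 0.2 -0.8  0.7] g 0.0
tool move units to put tip there [-1.619 -0.011  0.467]
twist units [-0.005  0.003  0.006]
196 mean ang 51.5 dir 55.2 r 0.125
108 mean ang 53.3 dir 53.2 r 0.125
41 [ 0.6313 -0.069   0.085 ] 0.116 2.3
```

View pics/top11.png

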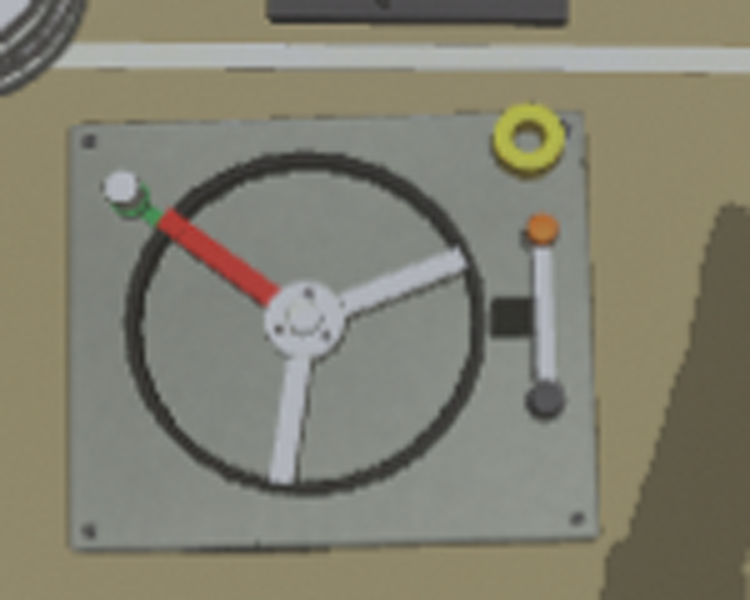

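View pics/scene11.png

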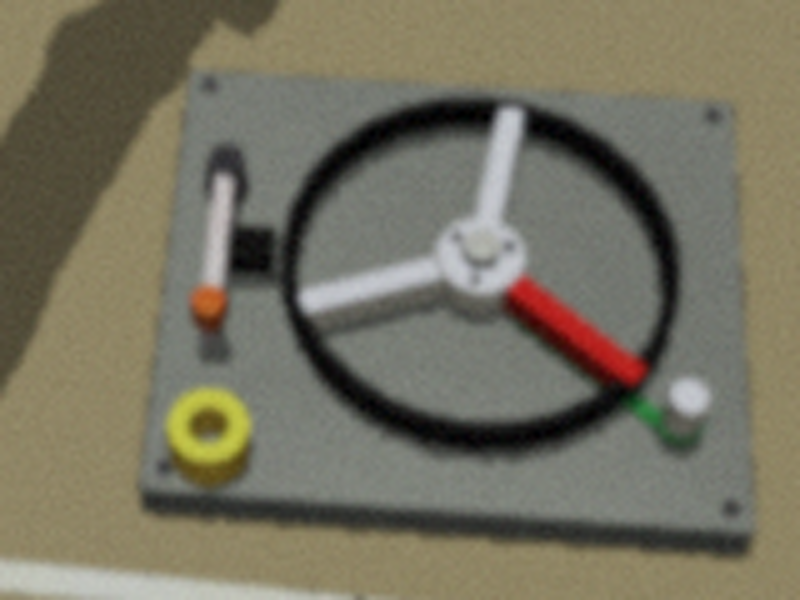

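View pics/wrist11.png

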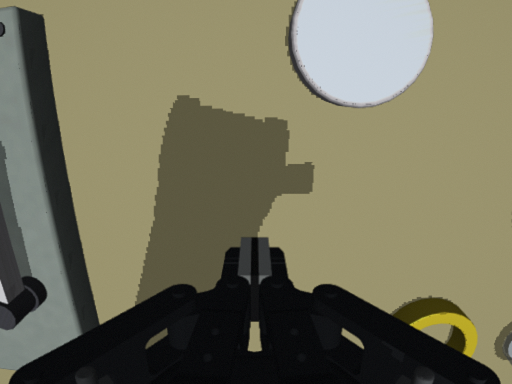

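Request:
apply_moves:
  dp:
    - [-0.35, 0, 0]
    - [-0.35, 0, 0]
    - [-0.35, 0, 0.1]
    - [-0.2, 0, 0.2]
    - [0, 0, 0.12]
    - [0, 0, 0.02]
    - [0, 0, 0]
  twist:
    - [-0.005, 0.003, 0.005]
    - [0, 0, 0]
    - [0, 0, 0]
    - [0, 0, 0]
    - [0, 0, 0]
    - [0, 0, 0]
    - [0, 0, 0]
  jaw: [255, 255, 255, 255, 255, 255, 255]

```text
clock: 11.45
tcp_pos: [0.5933, -0.0976, 0.2297]
orientation: [-2.24, 2.191, 0.01]
contact_force: [0.1, -0.4, 0.2]
grip_width: -0.0001
```

```bash
python3 w.py .597 -.105 .056 -90; python3 -c "
from bench import r;print(r.get_obs()['joints'].round(3))"
```

```text
t 11.45 p [ 0.5933 -0.0976  0.2297] tip [ 0.5936 -0.0958  0.0567] xdir -88.7 z [ 0.001  0.01  -1.   ] F [ 0.1 -0.4  0.2] g -0.0
tool move units to put tip there [ 0.077 -0.027  0.005]
twist units [-0.001  0.005  0.011]
[ 0.217  0.578 -0.206  1.856  0.155  0.722 -1.621]
```

Tip stands beside the bar. Push with firmer steps and read the force while pushing.

Request:
apply_moves:
  dp:
    - [-0.06, 0, 0]
    - [-0.06, 0, 0]
    - [-0.06, 0, 0]
  twist:
    - [0, 0.005, 0.01]
    - [0, 0, 0]
    - [0, 0, 0]
  jaw: [255, 255, 255]

```text
clock: 11.75
tcp_pos: [0.5931, -0.0869, 0.2307]
orientation: [2.206, -2.226, 0.016]
contact_force: [2.6, -17.9, -8.2]
grip_width: -0.0002
```

```bash
python3 w.py .597 -.08 .056 -90
```

```text
t 11.75 p [ 0.5931 -0.0869  0.2307] tip [ 0.5934 -0.0891  0.0577] xdir -90.5 z [ 0.002 -0.013 -1.   ] F [  2.6 -17.9  -8.2] g -0.0
tool move units to put tip there [-0.076 -0.029  0.013]
twist units [-0.001 -0.006 -0.004]
```

```bash
python3 look.py wrist 12; python3 look.py top 12; python3 - <<'E'
from h import *
for n in("top0","top11"):
    f=dict(np.load(n+".npz")); hs=cv2.cvtColor(f["color"],cv2.COLOR_RGB2HSV).astype(int);H,S,V=[hs[...,i] for i in range(3)]
    m=(H>=4)&(H<16)&(S>130)&(V>60); m[:150]=0;m[190:]=0;m[:,:255]=0;m[:,300:]=0
    ys,xs=np.nonzero(m); w=px2w(f,xs.mean(),ys.mean(),.091)
    m2=(f["color"].max(2)<110); 
    g=f["color"][188:206,262:276].max(2); print(n,len(xs),xs.mean(),ys.mean(),w.round(4))
    for p in ([.515,-.0736],[.514,-.0704]):
        d=w[:2]-p; print(np.hypot(*d).round(4),np.degrees(np.arctan2(d[1],d[0])).round(1))
f=dict(np.load("top11.npz"))
I=cv2.resize(f["color"][150:210,230:290,::-1],None,fx=10,fy=10,interpolation=cv2.INTER_NEAREST); cv2.imwrite("pics/t11z.png",I)
ax=np.array([.568,.0938])
a=np.radians(2.4);R=np.array([[np.cos(a),-np.sin(a)],[np.sin(a),np.cos(a)]])
pv=ax+R@[-.06,-.165]; print("pivot",pv, w2px(f,[*pv,.069]))
for out in(.03,.036):
    for al,r0 in((.047,0),(.073,0)):
        for ph in(-.05,0,.05,.1,.15):
            u=np.array([np.cos(ph),np.sin(ph)]);v=np.array([-u[1],u[0]]);P=np.array([-.06,-.165])+u*al+v*out
            print(out,al,ph,np.hypot(*P).round(4))
E
```

```text
top0 23 289.2608695652174 168.08695652173913 [ 0.614  -0.1397  0.091 ]
0.1191 -33.7
0.1217 -34.7
top11 24 267.875 162.29166666666666 [ 0.6334 -0.0667  0.091 ]
0.1186 3.3
0.1195 1.8
pivot [ 0.51496211 -0.07356781] [[269.50455414 197.57662259]]
0.03 0.047 -0.05 0.1379
0.03 0.047 0 0.1356
0.03 0.047 0.05 0.1335
0.03 0.047 0.1 0.1315
0.03 0.047 0.15 0.1296
0.03 0.073 -0.05 0.1394
0.03 0.073 0 0.1356
0.03 0.073 0.05 0.1319
0.03 0.073 0.1 0.1282
0.03 0.073 0.15 0.1247
0.036 0.047 -0.05 0.1319
0.036 0.047 0 0.1297
0.036 0.047 0.05 0.1276
0.036 0.047 0.1 0.1256
0.036 0.047 0.15 0.1238
0.036 0.073 -0.05 0.1335
0.036 0.073 0 0.1297
0.036 0.073 0.05 0.1259
0.036 0.073 0.1 0.1222
0.036 0.073 0.15 0.1187
```

View pics/t11z.png

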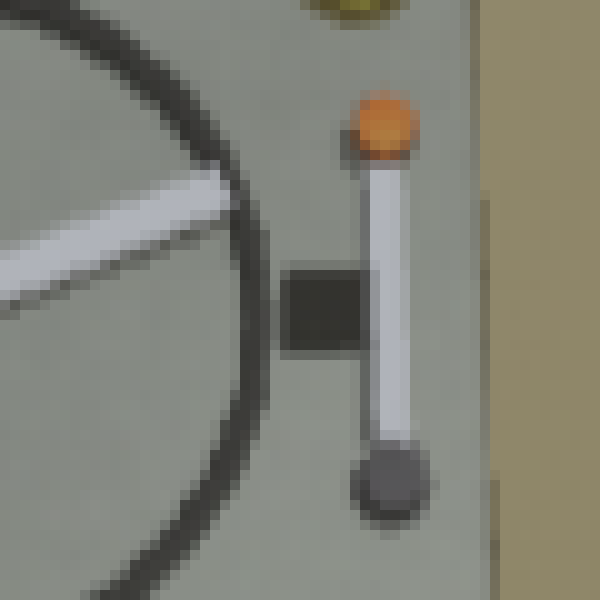

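View pics/wrist12.png

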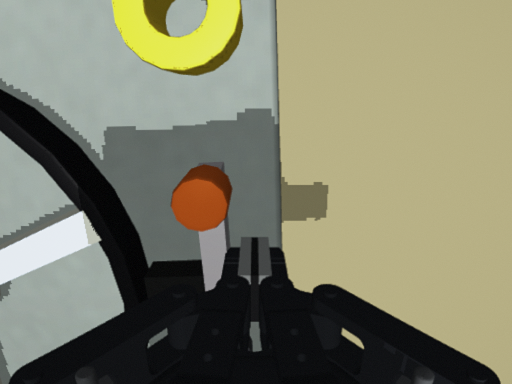

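View pics/top12.png

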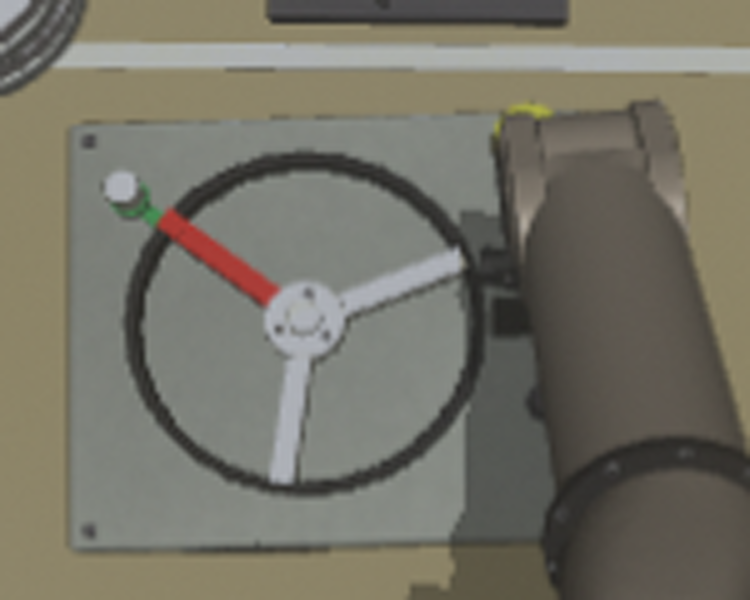

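Request:
apply_moves:
  dp:
    - [-0.05, 0, 0]
    - [-0.05, 0, 0]
    - [-0.05, 0, 0]
    - [0.08, 0, 0]
    - [0.12, 0, 0]
    - [0.2, 0, -0.2]
    - [0.3, 0, -0.25]
    - [0.3, 0, -0.2]
    - [0.3, 0, 0]
    - [0.2, 0, 0]
    - [0, 0, 0]
    - [0, 0, 0]
    - [0, 0, 0]
  twist:
    - [0, 0, 0]
    - [0, 0, 0]
    - [0, 0, 0]
    - [0, 0, 0]
    - [0, -0.008, 0]
    - [0, 0, 0]
    - [0, 0, 0]
    - [0, 0, 0]
    - [0, 0, 0]
    - [0, 0, 0]
    - [0, 0, 0]
    - [0, 0, 0]
    - [0, 0, 0]
  jaw: [255, 255, 255, 255, 255, 255, 255, 255, 255, 255, 255, 255, 255]

```text
clock: 13.15
tcp_pos: [0.5862, -0.2822, 0.3215]
orientation: [2.183, -2.257, 0.029]
contact_force: [0.6, -0.0, 0.7]
grip_width: -0.0002
```

```bash
python3 w.py; python3 look.py scene 13;python3 look.py top 13;python3 ang.py scene13;python3 ang.py top13;python3 knob.py scene13; python3 - <<'E'
from h import *
f=dict(np.load("top13.npz")); hs=cv2.cvtColor(f["color"],cv2.COLOR_RGB2HSV).astype(int);H,S,V=[hs[...,i] for i in range(3)]
m=(H>=4)&(H<16)&(S>130)&(V>60); m[:150]=0;m[190:]=0;m[:,:255]=0;m[:,300:]=0
ys,xs=np.nonzero(m); print(px2w(f,xs.mean(),ys.mean(),.091).round(4))
cv2.imwrite("pics/t13z.png",cv2.resize(f["color"][150:210,230:290,::-1],None,fx=10,fy=10,interpolation=cv2.INTER_NEAREST))
# project expected pad/arm/rim for out .03/.036 at phi=0, z .069
ax=np.array([.568,.0938]);a=np.radians(2.4);R=np.array([[np.cos(a),-np.sin(a)],[np.sin(a),np.cos(a)]])
for P in([0,-.129],[0,-.135],[0,-.125],[.058,-.165],[0,-.159]): print(P,(w2px(f,[*(ax+R@P),.069])[0]-[229.5,149.5])*10)
E
```

```text
t 13.15 p [ 0.5862 -0.2822  0.3215] tip [ 0.5882 -0.2847  0.1486] xdir -91.9 z [ 0.012 -0.014 -1.   ] F [ 0.6 -0.   0.7] g -0.0
200 mean ang 51.3 dir 55.1 r 0.125
107 mean ang 53.3 dir 53.2 r 0.125
43 [ 0.6315 -0.0691  0.085 ] 0.117 2.2
[ 0.6338 -0.0666  0.091 ]
[0, -0.129] [289.00053885 311.19469971]
[0, -0.135] [306.43273082 310.65023148]
[0, -0.125] [277.37825114 311.55793447]
[0.058, -0.165] [387.30699071 142.94709584]
[0, -0.159] [376.1417603  308.47711665]
```

View pics/t13z.png

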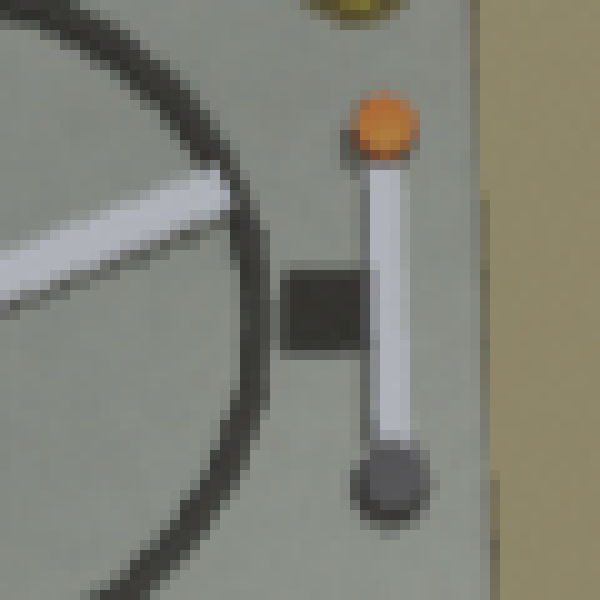

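View pics/scene13.png

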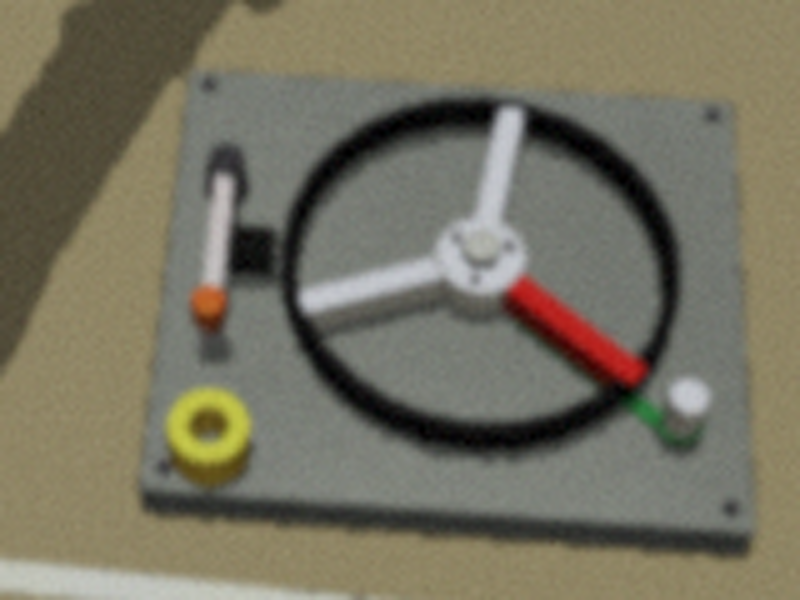

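```bash
python3 -c "
from bench import r
print(r.get_obs()['qvel'].round(3)); print(r.hand_in())"
```

```text
[-0.01   0.003 -0.004  0.003  0.    -0.002 -0.   ]
the job is handed in; nothing more can be done
None
```

I turned the reel by a white spoke until the red spoke pointed at the guide roller, then pushed the brake arm in to a hard stop. I backed the gripper clear and handed the job in at about 13 s.

**Red spoke:** the two cameras put it at 53.2° and 55.1°, with the roller at about 54.0°. That is roughly 1° off against the 6° allowed. It did not change while I pushed the brake, and the reel looked seated on its spindle.

**Brake:** I could not read the joint value, so whether it is home is inferred.
- **For:** the arm stopped at the same angle (about 2°, parallel to the base plate's side) every time I pushed. An 18 N push did not move it, and a further push left the knob in the same place.
- **Against:** the cameras still show a gap of about 1–4 mm (as much as 7 mm in the scene view) between pad and rim. The swing I measured was about 0.65 rad, less than the full 0.8 rad. It counts as home only if the arm started about 0.15 rad in from fully out.

**Trouble on the way:** on the first brake push, the wide part of the finger seems to have ridden on the orange knob. I backed off and pushed the bar nearer the pivot instead. That reached the same stop.

**Bystanders:** I kept clear of them all. In the final pictures the yellow core has not moved; I did not measure the other loose things again.

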